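# Hold the turntable's brake key turned

## Robot

A 7-joint arm with a two-finger parallel gripper is mounted at the origin on the work surface. World frame = base frame: x ahead of the robot, y to its left, z up, the work surface at z = 0. Lengths are in m, angles in rad, forces in N, time in s.
With the tool pointing down it reaches from about 0.35 to 0.9 m from the base axis. Payload 7.2 kg.
Tool frame: the origin (TCP) lies midway between the tips of the shut fingers; the grasp point (between the pads) lies grasp_offset behind it (grasp_offset is the distance from the TCP to the grasp point, in m); z points along the fingers, y is the line along which they close (so a half turn about z gives the same grasp; the last joint's range is limited). The gripper opens to 88 mm and grips with 3 to 60 N. Pads are 20 mm wide; open, the fingers measure 115 mm over their backs; the gripper's body (75 mm by 178 mm) begins 61 mm behind the grasp point.
Start: joints at [-1.197, 0.411, -0.013, 1.596, 0.006, 1.134, -0.082], TCP at [0.267, 0.565, 0.223] pointing down, gripper open.
Joint ranges: [-2.95, 2.95], [-0.29, 1.99], [-1.47, 1.44], [0.14, 2.54], [-1.03, 4.17], [0.13, 1.85], [-2.86, 2.86]. Speed limits (rad/s): [2.39, 2.39, 3.01, 3.01, 3.14, 3.14, 3.14].

## Interface

Orientations are given as a unit quaternion [w, x, y, z].
In Python, from bench import read_state, read_camera, camera_model, close_job, grasp_offset gives the robot as it stands.
- The arm moves only by the tool play_rows, never from a script. Its argument "commands" is one flat list of numbers, 7 for each row, row after row: the opening, from -1 (shut) to 1 (fully open), then the shift along the world's x, y, z normalised to -1 to 1, where 1 is 500 mm, then the turn, a rotation vector about the world's x, y, z normalised to -1 to 1, where 1 is 180 degrees. A call has 1 to 20 rows; each row shifts and turns the commanded pose from where the row before left it; what a row does not reach is not made up. A row lasts 1/12 s, in which the tool goes at most 41.7 mm and 7.16 degrees, less where a joint would pass 70% of its speed; a pose out of reach is approached as far as the arm can. A call with a number of a shift or a turn outside -1 to 1 is refused whole. A call with a gripper value outside its range is refused whole. The fingers move at their own pace and stop on an object; "squeeze" is the grip in N (left out, the last holds). Time passes only in rows, so rows that do not move let the fingers close. It gives the time, the measured TCP pose, the force, the opening and the grip force at its end, in the units of the state.
- read_state(): the state, without advancing time (a new reading comes with each control period).
- read_camera(name): name is "scene" or "top" or "wrist"; returns (picture, depth): 384x512x3 uint8, red, green, blue; 384x512 float32, m along the optical axis (not along the pixel's ray), 0 where there is no reading.
- camera_model(name): a dict with "fx", "fy", "cx", "cy" (pixels), "k1" (the pictures are not rectified: a ray, as slopes to the right and down, at radius r is drawn at 1 + k1 r^2 times it, then the intrinsics apply), "view" (4x4, takes a point from world to camera coordinates); the wrist camera has in their place "hand_eye" (4x4, takes a point from camera to tool coordinates, whose origin is the TCP and whose axes are the flange's). Camera axes: x right, y up, looking along -z (the intrinsics and any distortion apply to the point x, -y, -z); pixel columns grow to the right and rows downward; lengths in m; the calibration is good to about 2 mm. A picture is of the moment at which its call begins: read the wrist's pose just before it. camera_model takes no time and is no camera call.
- close_job(): hands the job in; it is judged then, once.
The state is a dict: "time": time; "qpos": joint angles; "joint_velocities": joint speeds; "effort": joint torques, N m; "tcp_pos": TCP position; "tcp_rot": TCP orientation; "ft_force": force on the tool from outside, world axes, zero at the start; "ft_torque": the same for the moment, N m; "opening": finger opening in m; "grasp_force": force on a finger pad.
Only numpy, scipy, OpenCV 4.12 (cv2) and the standard library are available. Lean on these libraries where they do the work, as an engineer would, in place of code of your own. Each camera call takes 0.05 s, during which the arm holds its last target. There are 200 camera calls.

## Task

Take the steel key out of the wooden key rest on the turntable and push it into the keyhole of the grey brake lock, past its sticky pins, until it is fully home with its collar down on the lock face. Then turn it a quarter turn clockwise (seen from above) as far as it goes and keep hold of it there: the lock springs back, so finish while still gripping the key and holding it turned. Leave the other pieces on the turntable where they are.

Things in the scene. Friction and masses are not known exactly. Their poses are not given: they have to be found in the camera images.
- key_bow (a point): Centre of the bow of a steel key standing upright in its rest (key 74 mm tall, about 90 g). The bow is a plate 40 mm wide (key x), 12 mm thick (key y), 40 mm tall (key z, up from tip to bow): grasp across the 12 mm. Below the bow a 7 mm shank with a collar 22 mm across, 4 mm thick, its underside 29.5 mm below this point. The key is the same after half a turn about z.
- key_tip (a point): Lowest point of the key, 54 mm below the bow's centre; axes as the key's. It is the rounded foot of the bit, the key's end part: 22 mm wide (key x), 6 mm thick (key y), 12 mm tall. At the start the tip is 24.5 mm deep in the rest's slot, the collar on the rest's top: lift straight up 30 mm or more to clear.
- keyhole (a point): Middle of the keyhole at the level of the lock's top face; z up, x along the slot. The slot goes straight down, 25 x 9 mm (x, y), through a 10 mm cover into the plug, whose slot is 25 x 7.6 mm. Key x must lie along this x, either way round. Fully home the tip is 24.5 mm below this point and the collar rests on the face, a firm stop. Only within 2 mm of home does the key turn.
- lock: The brake lock, a fixed grey box 120 x 100 mm (its x, y), 60 mm high, with a bright 44 mm square face and a thin ring round the keyhole. Origin: centre of its underside. Two sticky pins wait in the slot, each anywhere 14.5 to 20.5 mm below the face; each takes about 4.5 N to push down and stays where pushed. Once turned, the cover keeps the key from lifting.
- lock_plug (a joint): Turn of the lock's plug: 0 at rest, growing clockwise seen from above to a firm stop at 1.45 rad, about a quarter turn. A spring turns it back: about 0.03 N m at rest and 0.13 N m at the stop. The key has some 0.1 rad of play in the plug, so the key turns a little more than the plug.
- turntable: Round walnut turntable, 340 mm across, its top 30 mm above the granite, braked and immovable. Origin: centre of its underside.
- keyrest: Walnut block 60 x 44 mm (its x, y), 32 mm high, fixed on the turntable near its rim; slot along its x. Origin: centre of its underside.
- townhall: White ceramic town hall with a clock tower, 55 x 85 mm, 115 mm high, loose on the turntable; leave it. Origin: centre of its underside.
- wreath: Green glass wreath of beads lying flat, 79 mm across, 19 mm high; leave it. Origin: its centre, at the underside.
- traincar: Silver metal train car 74 x 34 mm, 38 mm high; leave it. Origin: centre of its underside.
- dome: Clear acrylic dome 86 mm across, 99 mm high with its knob; leave it. Origin: centre of its underside.
Things that resemble listed ones, but are neither listed nor needed, are in the scene too. Of the things shaped like the part that bears key_bow, the bare steel one is meant.

How it is judged:
By the outcome, as a careful person would: the job done as asked, in the order asked, and still so for the second after the job is handed in, while the arm keeps its last pose, push and grip.
It also fails if it takes over 45 s, if anything falls off the work surface, if the arm or the gripper's body presses on something with over 40 N, if the wrist force passes 120 N, or if a joint passes its speed limit or range.

## Working session

There is one attempt and no reset: what is moved stays moved. The work goes in short steps, Python scripts to look and compute and a tool call to move; the robot and the scene stay as the last step left them, time stands still between calls to the robot, and variables do not carry over. Pictures are saved under pics/ and viewed, at most 10 in all, crops included, and the job is handed in when it is done.

Besides the shell and the picture viewer there is one more tool, called after "Request:" as name(argument=value, ...) on one line, values as JSON. play_rows: Moves the arm, as the interface text tells. Scaled input: -1 to 1 covers 500 mm each way for a shift and 180 degrees each way for a turn. Its arguments: {"type":"object","properties":{"commands":{"type":"array"},"squeeze":{"type":"number"}},"required":["commands"]}

```bash
ls; mkdir -p pics
cat > h.py <<'E'
import numpy as np, cv2
from bench import *
from scipy.spatial.transform import Rotation as R
def grab(n):
    s=read_state(); p,d=read_camera(n); m=camera_model(n)
    if n=='wrist':
        T=np.eye(4); q=s['tcp_rot']; T[:3,:3]=R.from_quat([q[1],q[2],q[3],q[0]]).as_matrix(); T[:3,3]=s['tcp_pos']
        C=T@np.array(m['hand_eye'])
    else: C=np.linalg.inv(np.array(m['view']))
    np.savez(n+'.npz',p=p,d=d,C=C,K=[m['fx'],m['fy'],m['cx'],m['cy'],m['k1']])
    return p,d,C,m
def load(n):
    f=np.load(n+'.npz'); return f['p'],f['d'],f['C'],f['K']
def slopes(uv,K):
    fx,fy,cx,cy,k=K
    uv=np.atleast_2d(np.asarray(uv,float)); x=np.stack([(uv[:,0]-cx)/fx,(uv[:,1]-cy)/fy],1)
    y=x.copy()
    for _ in range(15): y=x/(1+k*(y**2).sum(1,keepdims=True))
    return y
def onplane(uv,C,K,z):
    s=slopes(uv,K); d=np.c_[s[:,0],-s[:,1],-np.ones(len(s))]@C[:3,:3].T
    t=(z-C[2,3])/d[:,2]; return C[:3,3]+d*t[:,None]
def cloud(d,C,K):
    h,w=d.shape; u,v=np.meshgrid(np.arange(w),np.arange(h)); s=slopes(np.c_[u.ravel(),v.ravel()],K)
    P=np.c_[s[:,0],-s[:,1],-np.ones(len(s))]*d.reshape(-1,1)
    return (P@C[:3,:3].T+C[:3,3]).reshape(h,w,3)
def save(p,name): cv2.imwrite('pics/'+name,cv2.cvtColor(p,cv2.COLOR_RGB2BGR))
E
python3 - <<'E'
from h import *
print(grasp_offset,read_state())
for n in ('scene','top'):
    p,d,C,m=grab(n); print(n,m['fx'],m['k1'],C.round(3).tolist(),np.percentile(d,[0,50,100]))
a=load('scene')[0];b=load('top')[0]
save(a,'scene0.png');save(b,'top0.png')
E
```

```text
pics
0.0187 {'time': 0.0, 'qpos': array([-1.19718118,  0.41189856, -0.01278152,  1.59700648,  0.00562666,
        1.13433783, -0.08223288]), 'joint_velocities': array([-4.62198944e-04, -9.97527415e-05,  1.77076008e-03,  1.69044850e-04,
       -2.66445821e-04,  5.39225739e-04, -2.01536376e-04]), 'effort': array([ 7.54006828e-05, -5.87936711e+01,  6.41769134e-01, -2.91088325e+01,
       -5.38522995e-02,  1.82202423e-02,  1.75555319e-04]), 'tcp_pos': array([0.26703123, 0.56452594, 0.22182495]), 'tcp_rot': array([-1.22245178e-04,  2.19082684e-01,  9.75705963e-01, -7.97817095e-04]), 'ft_force': array([ 0.86476556,  0.50018234, -0.19537613]), 'ft_torque': array([ 0.03604975, -0.02730251, -0.01802418]), 'grasp_force': 0.0, 'opening': 0.08807069453206436}
scene 366.91949604097005 -0.028033319053707605 [[-0.71, -0.472, 0.523, 0.945], [0.704, -0.453, 0.547, 0.426], [-0.021, 0.756, 0.654, 0.548], [0.0, 0.0, 0.0, 1.0]] [0.         0.88140246 3.83262396]
top 391.3560990676106 -0.027736563893414848 [[0.016, 0.999, -0.051, 0.525], [-1.0, 0.015, -0.011, 0.037], [-0.01, 0.051, 0.999, 0.991], [0.0, 0.0, 0.0, 1.0]] [0.         0.99014825 1.8141309 ]
```

View pics/scene0.png

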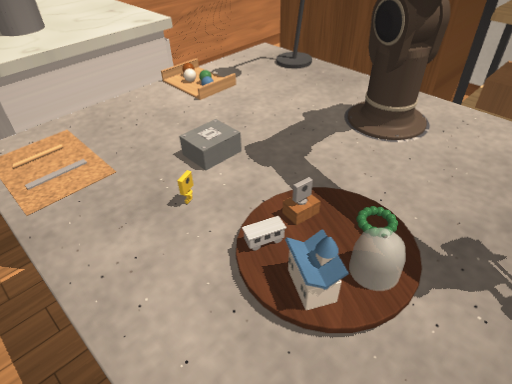

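View pics/top0.png

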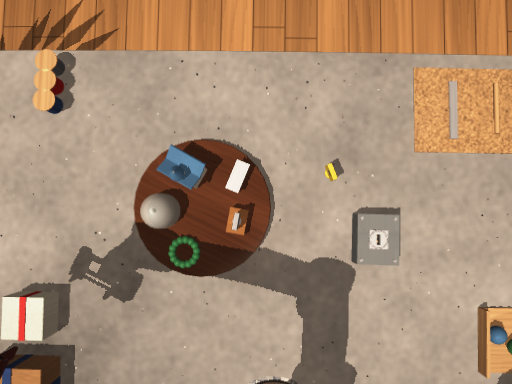

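The scene shows the candidates: bare steel key in the walnut rest at scene (302,190) / top (238,218); a yellow painted key-like piece at scene (186,185) / top (333,171); a grey bar on the cork at top (453,108). I choose the bare steel key. The lock is at top (378,239), with its slot along image v.

Run:
```python
from h import *
p,d,C,K=load('top'); P=cloud(d,C,K)
hsv=cv2.cvtColor(p,cv2.COLOR_RGB2HSV)
def rect(m,name,z):
    c=max(cv2.findContours(m.astype(np.uint8),0,2)[0],key=cv2.contourArea)
    W=onplane(c.reshape(-1,2),C,K,z)
    r=cv2.minAreaRect((W[:,:2]*1000).astype(np.float32)); print(name,r)
roi=np.zeros(d.shape,bool); roi[195:240,222:256]=1
m=roi&(P[...,2]>0.085); print(m.sum(), np.median(P[m],0)); rect(m,'bow depth',.1115)
steel=roi&(hsv[...,1]<70)&(hsv[...,2]>60); rect(steel,'bow col',.1115)
rect(roi&(P[...,2]>0.05),'rest',.062)
roi[:]=0; roi[200:275,345:410]=1
m=roi&(P[...,2]>0.045); print(np.median(P[m],0)); rect(m,'lock',.06)
f=np.zeros_like(roi);f[224:254,362:394]=1
rect(f&(p.min(2)>190),'face',.06)
dk=np.zeros_like(roi);dk[230:247,370:387]=1; dk&=(p.max(2)<90); rect(dk,'hole',.06)
s=load('scene')[0]
a=cv2.resize(p[190:270,215:410],None,fx=4,fy=4,interpolation=2); b=cv2.resize(s[165:235,265:345],None,fx=4,fy=4,interpolation=2)
o=np.zeros((600,780,3),np.uint8);o[:320]=a;o[320:600,:320]=b;save(o,'crop.png')
m=roi*0
P2=cloud(*load('scene')[1:]); print(P2[190,302],P2[210,302])
```

```text
112 [0.51036256 0.09364561 0.11112165]
bow depth ((509.2287292480469, 94.60114288330078), (12.934033393859863, 39.398311614990234), 81.53307342529297)
bow col ((508.0062561035156, 92.51184844970703), (16.522825241088867, 37.36256790161133), 82.90510559082031)
rest ((509.2484436035156, 95.23577117919922), (44.1480712890625, 59.90507125854492), 80.63915252685547)
[ 0.46994436 -0.2383658   0.05809146]
lock ((469.90264892578125, -237.96250915527344), (99.98792266845703, 121.45332336425781), 89.96798706054688)
face ((468.56146240234375, -241.54412841796875), (35.39300537109375, 40.676822662353516), 0.8095136880874634)
hole ((468.5369567871094, -239.3549346923828), (21.33795738220215, 4.716402530670166), 7.272193431854248)
[0.51367639 0.09988527 0.09467344] [0.52814183 0.11451966 0.0616468 ]
```

View pics/crop.png

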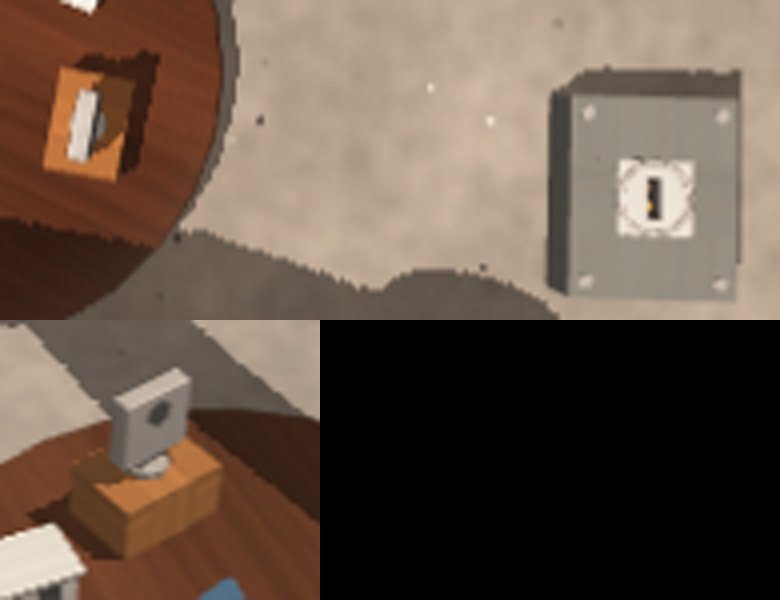

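The crop confirms the bare steel key in the rest, with its x at about -9°. The lock's slot runs along world x at about (0.469, -0.239). I move above the key and look with the wrist camera.

Request:
play_rows(commands=[1,0.0324,-0.0627,0.004,0,0,0.006,1,0.0324,-0.0627,0.004,0,0,0.006,1,0.0324,-0.0627,0.004,0,0,0.006,1,0.0324,-0.0627,0.004,0,0,0.006,1,0.0324,-0.0627,0.004,0,0,0.006,1,0.0324,-0.0627,0.004,0,0,0.006,1,0.0324,-0.0627,0.004,0,0,0.006,1,0.0324,-0.0627,0.004,0,0,0.006,1,0.0324,-0.0627,0.004,0,0,0.006,1,0.0324,-0.0627,0.004,0,0,0.006,1,0.0324,-0.0627,0.004,0,0,0.006,1,0.0324,-0.0627,0.004,0,0,0.006,1,0.0324,-0.0627,0.004,0,0,0.006,1,0.0324,-0.0627,0.004,0,0,0.006,1,0.0324,-0.0627,0.004,0,0,0.006,1,0,0,0,0,0,0,1,0,0,0,0,0,0], squeeze=30)

```text
time: 1.52
tcp_pos: [0.5107, 0.0926, 0.2524]
tcp_rot: [-0.0, 0.082, 0.997, -0.0]
ft_force: [0.1, 0.6, -0.3]
opening: 0.0877
grasp_force: 0.0
```

Run:
```python
from h import *
p,d,C,m=grab('wrist'); save(p,'w1.png'); P=cloud(d,C,load('wrist')[3])
s=read_state(); print(s['tcp_pos'],s['tcp_rot'],s['qpos'],C.round(3).tolist())
m=(abs(P[...,2]-.1115)<.008)&(np.hypot(P[...,0]-.51,P[...,1]-.094)<.035)&(d>0); print(m.sum(),np.median(P[m],0) if m.any() else 0)
if m.any():
    v,u=np.nonzero(m); print(u.min(),u.max(),v.min(),v.max()); print(cv2.minAreaRect((P[m][:,:2]*1000).astype(np.float32)))
```

```text
[0.51003815 0.09445317 0.25231131] [-3.93433518e-04  8.03129109e-02  9.96769623e-01  4.77360237e-06] [-0.4744646   0.20093841  0.2334143   1.82445226 -0.0515323   1.12277318
  1.186788  ] [[0.163, -0.945, -0.285, 0.433], [0.987, 0.156, 0.048, 0.105], [-0.001, -0.289, 0.957, 0.414], [0.0, 0.0, 0.0, 1.0]]
485 [0.50843444 0.09512546 0.11071852]
253 264 160 200
((509.44940185546875, 95.02950286865234), (10.973097801208496, 39.63101577758789), 80.53690338134766)
```

View pics/w1.png

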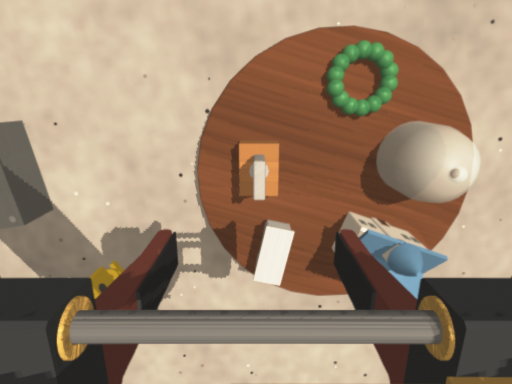

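Wrist view: rest at (259,170), bow at (258,178), and clear space for both fingers. The measured bow at (0.5094, 0.0950), angle -9.4°, agrees with the top camera. I go down and grip.

Request:
play_rows(commands=[1,0,0,-0.05,0,0,0,1,0,0,-0.05,0,0,0,1,0,0,-0.05,0,0,0,1,0,0,-0.05,0,0,0,1,0,0,-0.05,0,0,0,1,0,0,-0.05,0,0,0,1,0,0,-0.034,0,0,0,1,0,0,-0.02,0,0,0,1,0,0,0,0,0,0,-1,0,0,0,0,0,0,-1,0,0,0,0,0,0,-1,0,0,0,0,0,0,-1,0,0,0,0,0,0,-1,0,0,0,0,0,0,-1,0,0,0,0,0,0,-1,0,0,0,0,0,0,-1,0,0,0,0,0,0,-1,0,0,0,0,0,0], squeeze=30)

```text
time: 3.07
tcp_pos: [0.5102, 0.0947, 0.0757]
tcp_rot: [0.0, 0.079, 0.997, 0.0]
ft_force: [0.3, -0.3, 0.6]
opening: 0.0315
grasp_force: 0.0
```

Request:
play_rows(commands=[-1,0,0,0,0,0,0,-1,0,0,0,0,0,0,-1,0,0,0,0,0,0,-1,0,0,0,0,0,0,-1,0,0,0,0,0,0,-1,0,0,0,0,0,0], squeeze=45)

```text
time: 3.57
tcp_pos: [0.5102, 0.0948, 0.0756]
tcp_rot: [-0.0, 0.079, 0.997, 0.0]
ft_force: [0.6, 0.4, -0.5]
opening: 0.012
grasp_force: 45.0
```

Gripped at 12 mm. I lift straight up.

Request:
play_rows(commands=[-1,0,0,0.02,0,0,0,-1,0,0,0.02,0,0,0,-1,0,0,0.02,0,0,0,-1,0,0,0.02,0,0,0,-1,0,0,0.02,0,0,0,-1,0,0,0.02,0,0,0,-1,0,0,0.04,0,0,0,-1,0,0,0,0,0,0,-1,0,0,0,0,0,0])

```text
time: 4.32
tcp_pos: [0.511, 0.095, 0.1569]
tcp_rot: [0.001, 0.079, 0.997, 0.001]
ft_force: [-0.6, -0.7, -1.6]
opening: 0.0117
grasp_force: 45.0
```

Run:
```python
from h import *
s=read_state(); print(s['tcp_pos'],s['tcp_rot'],s['opening'],s['ft_force'])
```

```text
[0.51099057 0.09499132 0.15693123] [1.24760926e-03 7.94014261e-02 9.96841744e-01 6.28185366e-04] 0.011662337445182035 [-0.57537601 -0.74811169 -1.56307013]
```

Request:
play_rows(commands=[-1,-0.001,-0.0557,0,0,0,0.0042,-1,-0.001,-0.0557,0,0,0,0.0042,-1,-0.001,-0.0557,0,0,0,0.0042,-1,-0.001,-0.0557,0,0,0,0.0042,-1,-0.001,-0.0557,0,0,0,0.0042,-1,-0.001,-0.0557,0,0,0,0.0042,-1,-0.001,-0.0557,0,0,0,0.0042,-1,-0.001,-0.0557,0,0,0,0.0042,-1,-0.001,-0.0557,0,0,0,0.0042,-1,-0.001,-0.0557,0,0,0,0.0042,-1,-0.001,-0.0557,0,0,0,0.0042,-1,-0.001,-0.0557,0,0,0,0.0042,-1,0,0,0,0,0,0,-1,0,0,0,0,0,0,-1,0,0,0,0,0,0])

```text
time: 5.57
tcp_pos: [0.5038, -0.2386, 0.1548]
tcp_rot: [-0.001, 0.0, 1.0, 0.001]
ft_force: [0.4, -0.3, -0.4]
opening: 0.012
grasp_force: 45.0
```

Run:
```python
from h import *
p,d,C,m=grab('wrist'); save(p,'w2.png')
s=read_state(); print(s['tcp_pos'],s['tcp_rot'],s['qpos'],s['opening'])
```

```text
[ 0.50409303 -0.23809435  0.15498175] [-5.34914389e-04 -1.69217011e-04  9.99999702e-01  5.29857890e-04] [ 0.10314919  0.3742901   0.32310919  1.85520469 -0.14533287  0.93630639
  2.0631124 ] 0.0117759688608072
```

View pics/w2.png

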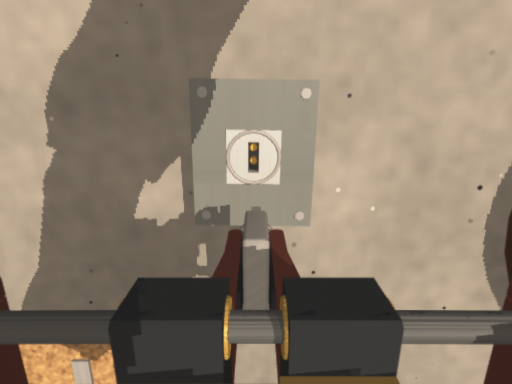

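The lock's slot is at (253,157), with both gold pins visible in it; the bow's near edge runs down from (256,212). I measure the hole and the held key.

Run:
```python
from h import *
p,d,C,K=load('wrist'); P=cloud(d,C,K)
def rect(m,name,z):
    c=max(cv2.findContours(m.astype(np.uint8),0,2)[0],key=cv2.contourArea)
    W=onplane(c.reshape(-1,2),C,K,z)
    print(name,cv2.minAreaRect((W[:,:2]*1000).astype(np.float32)),cv2.boundingRect(c))
Z=np.zeros(d.shape,bool)
f=Z.copy();f[120:195,215:292]=1; fm=f&(p.min(2)>175); print(np.median(P[fm],0)); rect(fm,'face',.06)
h=Z.copy();h[138:177,242:266]=1; rect(h&((p.max(2)<110)|(p.max(2).astype(int)-p.min(2)>60)),'slot',.06)
L=Z.copy();L[75:205,180:325]=1; L&=(abs(P[...,2]-.06)<.006); rect(L,'lock',.06)
b=Z.copy();b[205:305,240:275]=1
Q=P[b]; 
for v in range(206,306,8):
    r=P[v,240:275]; k=(abs(r[:,1]+.238)<.02)&(r[:,2]>.07)&(r[:,2]<.17)
    gr=(p[v,240:275].max(1).astype(int)-p[v,240:275].min(1)<25)&k
    if gr.any(): u=np.nonzero(gr)[0]+240; print(v,u.min(),u.max(),np.median(r[gr],0).round(4), r[gr][:,1].min().round(4), r[gr][:,1].max().round(4))
```

```text
[ 0.46927371 -0.24129042  0.05948151]
face ((470.80029296875, -241.40725708007812), (37.441341400146484, 38.32564163208008), 89.94410705566406) (230, 134, 47, 48)
slot ((469.70074462890625, -240.9243927001953), (7.279573917388916, 21.99405288696289), 89.6076889038086) (249, 143, 10, 28)
lock ((460.3512878417969, -241.41636657714844), (99.11027526855469, 100.21318817138672), 89.3659896850586) (188, 78, 132, 127)
214 245 266 [ 0.4833 -0.2394  0.1576] -0.245 -0.2337
222 244 267 [ 0.4834 -0.2396  0.1688] -0.2452 -0.2336
230 242 269 [ 0.4979 -0.2466  0.1445] -0.2472 -0.2315
238 242 269 [ 0.4952 -0.2394  0.1616] -0.2465 -0.2323
```

Request:
play_rows(commands=[-1,-0.0223,-0.0012,0,0,0,0,-1,-0.0223,-0.0012,0,0,0,0,-1,-0.0224,-0.0012,0,0,0,0,-1,0,0,-0.04,0,0,0,-1,0,0,-0.03,0,0,0,-1,0,0,-0.02,0,0,0,-1,0,0,0,0,0,0,-1,0,0,0,0,0,0,-1,0,0,0,0,0,0])

```text
time: 6.37
tcp_pos: [0.4709, -0.2414, 0.1113]
tcp_rot: [0.0, 0.0, 1.0, -0.0]
ft_force: [-0.5, -0.4, -0.4]
opening: 0.0118
grasp_force: 45.0
```

Run:
```python
from h import *
for n in('scene','top'): p,d,C,m=grab(n)
p=grab('wrist')[0]
s=load('scene')[0]; t=load('top')[0]
a=cv2.resize(s[95:170,165:255],(450,375),interpolation=2); b=cv2.resize(p[180:330,170:340],(340,300))
o=np.zeros((375,790,3),np.uint8); o[:,:450]=a; o[:300,450:]=b; save(o,'hov.png')
st=read_state(); print(st['tcp_pos'],st['ft_force'])
```

```text
[ 0.47117945 -0.24149111  0.11140586] [ 0.44810364  0.3127453  -1.11084961]
```

View pics/hov.png

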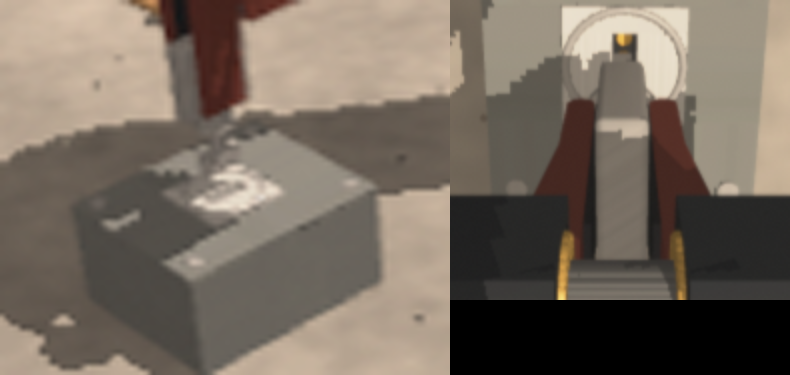

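The hover crop shows the key's bow centred on the ring to within about 1 px (key 0.5 mm to -y). I nudge it and enter slowly.

Request:
play_rows(commands=[-1,0,0.001,-0.01,0,0,0,-1,0,0,-0.01,0,0,0,-1,0,0,-0.004,0,0,0,-1,0,0,-0.004,0,0,0,-1,0,0,-0.004,0,0,0,-1,0,0,-0.004,0,0,0,-1,0,0,0,0,0,0])

```text
time: 7.1
tcp_pos: [0.4705, -0.2407, 0.0922]
tcp_rot: [-0.0, 0.0, 1.0, 0.0]
ft_force: [-0.3, -1.2, -1.8]
opening: 0.0115
grasp_force: 45.0
```

Request:
play_rows(commands=[-1,0,0,-0.004,0,0,0,-1,0,0,-0.004,0,0,0,-1,0,0,-0.004,0,0,0,-1,0,0,0,0,0,0])

```text
time: 7.43
tcp_pos: [0.4706, -0.2407, 0.0863]
tcp_rot: [-0.0, 0.0, 1.0, 0.0]
ft_force: [-0.1, 0.6, -1.6]
opening: 0.012
grasp_force: 45.0
```

Request:
play_rows(commands=[-1,0,0,-0.004,0,0,0,-1,0,0,-0.004,0,0,0,-1,0,0,-0.004,0,0,0,-1,0,0,-0.004,0,0,0,-1,0,0,0,0,0,0])

```text
time: 7.85
tcp_pos: [0.471, -0.2409, 0.0788]
tcp_rot: [0.0, 0.0, 1.0, -0.0]
ft_force: [-0.3, 0.4, 3.4]
opening: 0.0116
grasp_force: 45.0
```

Request:
play_rows(commands=[-1,0,0,-0.003,0,0,0,-1,0,0,-0.003,0,0,0,-1,0,0,-0.003,0,0,0,-1,0,0,0,0,0,0])

```text
time: 8.18
tcp_pos: [0.471, -0.2409, 0.0745]
tcp_rot: [0.0, 0.0, 1.0, -0.0]
ft_force: [-0.8, 0.6, 5.9]
opening: 0.0117
grasp_force: 45.0
```

Request:
play_rows(commands=[-1,0,0,-0.002,0,0,0,-1,0,0,-0.001,0,0,0,-1,0,0,0,0,0,0])

```text
time: 8.43
tcp_pos: [0.471, -0.2409, 0.0736]
tcp_rot: [0.0, 0.0, 1.0, 0.0]
ft_force: [-3.2, 1.4, 11.6]
opening: 0.0119
grasp_force: 45.0
```

Request:
play_rows(commands=[-1,0,0,-0.002,0,0,0,-1,0,0,0,0,0,0])

```text
time: 8.6
tcp_pos: [0.4711, -0.2409, 0.0735]
tcp_rot: [0.001, 0.0, 1.0, 0.0]
ft_force: [-6.4, 2.7, 23.9]
opening: 0.0118
grasp_force: 45.0
```

It's home: z has stopped at 0.0735 (expected 0.0737) and the force has risen to 24 N. I ease off a little and begin to turn clockwise.

Request:
play_rows(commands=[-1,0,0,0.001,0,0,0,-1,0,0,0,0,0,-0.02,-1,0,0,0,0,0,-0.02,-1,0,0,0,0,0,-0.02,-1,0,0,0,0,0,-0.02,-1,0,0,0,0,0,-0.02,-1,0,0,0,0,0,0], squeeze=60)

```text
time: 9.18
tcp_pos: [0.4714, -0.2413, 0.0736]
tcp_rot: [0.001, 0.159, 0.987, -0.0]
ft_force: [-1.9, 0.9, 14.8]
opening: 0.0117
grasp_force: 60.0
```

Run:
```python
from h import *
s=read_state(); q=s['tcp_rot'];print(s['tcp_pos'],R.from_quat([q[1],q[2],q[3],q[0]]).as_euler('ZYX',degrees=True),s['ft_force'],s['ft_torque'],s['qpos'])
```

```text
[ 0.47140865 -0.24134385  0.07356452] [1.61730224e+02 1.09020877e-01 1.79995072e+02] [-1.93802036  0.87138107 14.81727133] [0.23374217 0.92064872 0.00660571] [ 0.08606449  0.45107986  0.3796411   1.99498287 -0.24326832  0.73678305
  1.86421658]
```

Request:
play_rows(commands=[-1,0,0,0,0,0,-0.025,-1,0,0,0,0,0,-0.025,-1,0,0,0,0,0,-0.025,-1,0,0,0,0,0,-0.025,-1,0,0,0,0,0,-0.025,-1,0,0,0,0,0,-0.025,-1,0,0,0,0,0,-0.025,-1,0,0,0,0,0,-0.025,-1,0,0,0,0,0,-0.025,-1,0,0,0,0,0,-0.025,-1,0,0,0,0,0,-0.025,-1,0,0,0,0,0,-0.025,-1,0,0,0,0,0,-0.025,-1,0,0,0,0,0,0])

```text
time: 10.35
tcp_pos: [0.4703, -0.2424, 0.0735]
tcp_rot: [0.001, 0.622, 0.783, -0.0]
ft_force: [-7.4, -0.3, 19.4]
opening: 0.0116
grasp_force: 60.0
```

```bash
cat > st.py <<'E'
from h import *
s=read_state(); q=s['tcp_rot'];print(s['tcp_pos'],R.from_quat([q[1],q[2],q[3],q[0]]).as_euler('ZYX',degrees=True),s['ft_force'],s['ft_torque'],s['qpos'],s['opening'])
E
python3 st.py
```

```text
[ 0.47031432 -0.24239191  0.07354083] [1.03137606e+02 7.58448847e-02 1.79990425e+02] [-7.41213241 -0.26387402 19.41752106] [-0.33215462  1.85517244  0.02297814] [-0.11277327  0.50200615  0.65253842  2.00773215 -0.43197486  0.76957234
  1.02621972] 0.011575659650987002
```

Request:
play_rows(commands=[-1,-0.001,0,0,0,0,-0.02,-1,0,0,0,0,0,-0.02,-1,0,0,0,0,0,-0.02,-1,0,0,0,0,0,-0.01,-1,0,0,0,0,0,0,-1,0,0,0,0,0,0])

```text
time: 10.85
tcp_pos: [0.4699, -0.2424, 0.0735]
tcp_rot: [0.001, 0.702, 0.712, -0.0]
ft_force: [-6.5, -1.2, 18.8]
opening: 0.0117
grasp_force: 60.0
```

```bash
python3 st.py
```

```text
[ 0.46993974 -0.24242873  0.07353657] [9.08028779e+01 7.91224522e-02 1.79959121e+02] [-6.52591238 -1.16994001 18.75178808] [-0.3941803   1.66085143  0.09373069] [-0.15301618  0.51767549  0.71068714  2.01104633 -0.47542232  0.78032174
  0.85348121] 0.011717010896539802
```

Request:
play_rows(commands=[-1,0,0,0,0,0,-0.012,-1,0,0,0,0,0,-0.012,-1,0,0,0,0,0,0,-1,0,0,0,0,0,0])

```text
time: 11.18
tcp_pos: [0.4698, -0.2424, 0.0736]
tcp_rot: [0.001, 0.728, 0.685, -0.0]
ft_force: [-7.3, -0.4, 20.0]
opening: 0.0114
grasp_force: 60.1
```

```bash
python3 st.py
```

```text
[ 0.46984003 -0.24244904  0.07355661] [8.65488710e+01 8.40145326e-02 1.79968781e+02] [-7.28805025 -0.35643279 20.0075122 ] [-0.39557682  1.82930272  0.58546726] [-0.1668233   0.52381324  0.73086422  2.01183175 -0.49035155  0.78491516
  0.79376092] 0.011432899305393688
```

The torque about z rose from 0.09 to 0.59 N m, so the key is against the firm stop. I hold briefly to check that it stays there.

Request:
play_rows(commands=[-1,0,0,0,0,0,0,-1,0,0,0,0,0,0,-1,0,0,0,0,0,0,-1,0,0,0,0,0,0,-1,0,0,0,0,0,0,-1,0,0,0,0,0,0])

```text
time: 11.68
tcp_pos: [0.4698, -0.2424, 0.0735]
tcp_rot: [0.001, 0.728, 0.686, -0.0]
ft_force: [-6.1, -1.2, 18.7]
opening: 0.0117
grasp_force: 60.1
```

```bash
python3 st.py
python3 - <<'E'
from h import *
p=grab('wrist')[0]; t=grab('top')[0]
o=np.zeros((300,680,3),np.uint8); o[:,:340]=cv2.resize(p[180:330,170:340],(340,300)); o[:,340:]=cv2.resize(t[130:280,130:300],(340,300)); save(o,'end.png')
E
```

```text
[ 0.46983242 -0.2423922   0.07354227] [8.65638098e+01 7.51537131e-02 1.79966499e+02] [-6.12183883 -1.20788574 18.72977669] [-0.37436332  1.84204921  0.57142231] [-0.16660829  0.52370595  0.73055451  2.01188546 -0.49032689  0.78487405
  0.79396901] 0.011671383006050322
```

View pics/end.png

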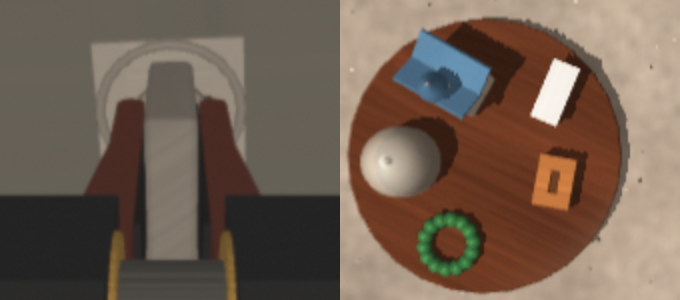

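The picture shows the key still gripped and turned over the ring (crop centre about (170,160)), the rest empty at (555,182), and the other pieces in place.

```bash
python3 -c "from bench import close_job; print(close_job())"
```

```text
the job is handed in; nothing more can be done
None
```

The key is fully home in the lock, turned clockwise about 93° at the gripper to its firm stop and still gripped there; the job was handed in at about 12 s with the other pieces left in place.

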